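# Set the bench dust extractor to its third suction click and start it

### The arm

A 7-joint arm with a two-finger parallel gripper is mounted at the origin on the work surface. World frame = base frame: x ahead of the robot, y to its left, z up, the work surface at z = 0. Lengths are in m, angles in degrees, forces in N, time in s.
With the tool pointing down it reaches from about 0.35 to 0.775 m from the base axis. Payload 3.1 kg.
Tool frame: the origin (TCP) lies on the centre line of the jaws, within the pads' length; the fingertips stand 17 mm ahead of it and the grasp point (between the pads) lies 2 mm behind it (robot.tip_reach is the distance from the TCP to the fingertips, in m); z points along the fingers, y is the line along which they close (so a half turn about z gives the same grasp; the last joint's range is limited). The gripper opens to 85 mm and grips with 20 to 120 N. Pads are 22 mm wide; open, the fingers measure 114 mm over their backs; the gripper's body (76 mm by 85 mm) begins 54 mm behind the grasp point. The pads swing forward as they close: fully open they stand 13 mm farther back than shut.
Start: joints at [65.793, 17.813, 0.802, 86.603, -0.252, 75.585, -1.558], TCP at [0.204, -0.511, 0.248] pointing down, gripper open.
Joint ranges: [-154.91, 154.91], [-16.99, 109.72], [-72.82, 74.43], [7.12, 147.25], [-82.49, 262.49], [11.32, 116.49], [-174.64, 174.64]. Speed limits (degrees/s): [159.86, 159.86, 180, 180, 180, 180, 180].

### API

Orientations are given as [roll, pitch, yaw] about the fixed x, y, z axes, in that order (R = Rz(yaw) Ry(pitch) Rx(roll)).
In Python, from station import robot, fingers, vision, workorder, recognise gives the robot as it stands. Calls block until the motion is done:
- robot.move_to(position, orientation): joint-space move of the TCP to a pose.
- robot.line_to(position, orientation=None, velocity=0.15, f_stop=None): straight line of the TCP; orientation=None keeps the orientation; velocity is the mean speed in m/s. With f_stop (N) it stops when the force on the tool has changed by that much, and returns True; else False.
- robot.move_j(angles): joint-space move.
- fingers.gripper_to(opening, force=None): opening from 0.0 (shut) to 1.0 (fully open); force is the grip in N (None keeps the last); returns when the fingers have stopped.
- robot.pause(seconds).
- robot.inverse_kinematics(position, orientation): joint angles nearest the present ones, or None.
- vision.grab_frame(name): name is "scene" or "top" or "wrist"; returns the picture (384x512x3 uint8, red, green, blue); there is no depth.
- vision.calibration(name): a dict with "mtx" (3x3 intrinsics, pixels), "k1" (the pictures are not rectified: a ray, as slopes to the right and down, at radius r is drawn at 1 + k1 r^2 times it, then the intrinsics apply), "extrinsics" (4x4, takes a point from world to camera coordinates); the wrist camera has in their place "T_tool_cam" (4x4, takes a point from camera to tool coordinates, whose origin is the TCP and whose axes are the flange's). Camera axes: x right, y up, looking along -z (the intrinsics and any distortion apply to the point x, -y, -z); pixel columns grow to the right and rows downward; lengths in m; the calibration is good to about 2 mm. A picture is of the moment at which its call begins: read the wrist's pose just before it. calibration takes no time and is no camera call.
A pose or a line that the arm cannot do raises robot.PlanningError and nothing moves.
- workorder.close_job(): hands the job in; it is judged then, once.
Trained networks look in the newest picture that a camera, given by its name, has taken for a name from the list of things; names that differ only in an ending like _2 or _b are one class to them, and where a whole thing is asked for, a point or a joint stands for the part that bears it (a point fixed in the world has none). Each returns a list of dicts, best first, with "p" (0 to 1); they miss things now and then, are a little off and sometimes report something else, mostly with a low value. They report only what shows in the picture. A call takes as long as a camera call.
- recognise(label, camera): "rect" ([centre column, centre row, width, height] in pixels, round what is visible of it).
Readings, each from a call of its own:
- robot.current_time_s(): time.
- robot.current_joint_positions(): joint angles.
- robot.current_dq(): joint speeds.
- robot.current_joint_torque(): joint torques, N m.
- robot.current_tool_pos(): TCP position.
- robot.current_eef_rot(): TCP orientation.
- robot.current_contact_force(): force on the tool from outside, world axes, zero at the start.
- robot.current_torque(): the same for the moment, N m.
- robot.current_finger_gap(): opening from 0.0 (shut) to 1.0 (fully open).
- robot.current_gripper_force(): force on a finger pad.
Only numpy, scipy, OpenCV 4.12 (cv2) and the standard library are available. Lean on these libraries where they do the work, as an engineer would, in place of code of your own. Each camera call takes 0.05 s, during which the arm holds its last target. There are 200 camera calls.

### The job

Set the suction on the bench dust extractor's control box: with closed fingertips push the upright black lever along its slot, from the closed end where it stands towards the engraved marks, counting the clicks, and leave it resting in the third click without ever running past it and without pinching it. Then start the extractor by pressing the round button fully down and letting it come up again. Leave the tin on the box, the glue bottle, the wooden offcut and the cardboard ring where they stand.

Things in the scene. Friction and masses are not known exactly. Their poses are not given: they have to be found in the camera images.
- unit: Fixed control box, grey sides and bare metal deck: 180 (x) x 280 (y) x 85 mm high; origin at the centre of its underside, z up; it stands turned about z. The lever's straight slot runs along the box's y at box x = +25 mm, from y = -75 to +75. Five dark engraved lines on the deck, 65 mm from the box centre line (x = +65), mark the five clicks: lever centre at box y = -11, +5, +21, +37, +53 mm. A fixed 32 mm radius port juts 50 mm from its far (+x) side, below the deck.
- lever (a joint): Travel of the lever along the box's +y, in m: 0 at the closed end (lever centre at box y = -55 mm), 0.108 at the open end stop. It starts anywhere from 0 to 0.02. Free sliding (about 1 N) up to about 0.027, then humps at 0.036, 0.052, 0.068, 0.084, 0.100 and resting clicks at 0.044, 0.060, 0.076 (the third), 0.092, 0.108. It takes about 4 to 5 N to push over a hump; past the hump the lever snaps ahead of the finger into the next click, up to 8 mm, and stays there by itself.
- lever_top (a point): Centre of the top of the lever's grip, 47 mm above the deck. The grip is an upright black paddle 42 mm wide (box x), 14 mm thick (box y, its sliding direction) and 44 mm high, its foot 3 mm above the deck. Push on the broad rear face, which looks to the closed end (box -y) and lies 7 mm behind the mid plane; touching the rear and the front face at once is pinching. Axes as the box's.
- start (a joint): Travel of the start button, m: 0 up, 0.006 fully down (about 5 N there); springs back up.
- start_top (a point): Centre of the top of the round grey push button, 30 mm across, in a black housing on the deck at box x = -45, y = -85 mm; it is pressed straight down 6 mm.
- tin_mid (a point): Middle of a plain steel tin, 48 mm across, 35 mm high, loose on the box's deck. Leave alone.
- glue_mid (a point): Middle of a white glue bottle, 58 mm across, 130 mm high, on the bench to the box's +y side. Leave alone.
- offcut_mid (a point): Middle of a wooden offcut 50 x 110 x 32 mm, on the bench to the box's -y side. Leave alone.
- tape_mid (a point): Middle of a cardboard ring, 90 mm outside, 64 mm inside, 24 mm high, lying on the bench between box and robot. Leave alone.

How it is judged (in metres and radians):
On the way, in this order (a step that is already met when the one before it is completed fails the run):
1. the lever rests in the third click (value of joint lever between 0.072 and 0.08 m and velocity of joint lever between -0.02 and 0.02 m/s), for 0.3 s.
2. the start button is pressed down (value of joint start above 0.0045 m), for 0.05 s.
At the end, for the whole second after the job is handed in: The lever rests in the third click (joint 0.076 m, within 4 mm), the button has been pressed and is up again (within 1.5 mm), and the four bystanders are within 15 mm of where they stood (value of joint lever between 0.072 and 0.08 m and velocity of joint lever between -0.01 and 0.01 m/s and value of joint start below 0.0015 m and not (distance of tin_mid from where it was at the start of the episode above 0.015 m) and not (distance of glue_mid from where it was at the start of the episode above 0.015 m) and not (distance of offcut_mid from where it was at the start of the episode above 0.015 m) and not (distance of tape_mid from where it was at the start of the episode above 0.015 m)); the robot touches nothing.
It fails at once if the lever runs past the third click, over the next hump (value of joint lever above 0.086 m).
It fails at once if the lever is pinched from both sides (contact force between the fingers and lever_c1 above 1 N and contact force between the fingers and lever_c2 above 1 N).
It fails at once if the button is pressed before the lever is in the third click (value of joint start above 0.003 m and not (value of joint lever between 0.072 and 0.08 m)).
It fails at once if a bystander is moved or lifted by more than 15 mm (distance of any of tin_mid, glue_mid, offcut_mid, tape_mid from where it was at the start of the episode above 0.015 m).
It also fails if it takes over 48 s, if anything falls off the work surface, if the arm or the gripper's body presses on something with over 40 N, if the wrist force passes 120 N, or if a joint passes its speed limit or range.

## Working session

There is one attempt and no reset: what is moved stays moved. The work goes in short steps, each a Python script; the robot and the scene stay as the last script left them, time stands still between calls to the robot, and variables do not carry over. Pictures are saved under pics/ and viewed, at most 10 in all, crops included, and the job is handed in when it is done.

```bash
mkdir -p pics; ls; python3 - <<'E'
from station import robot, fingers, vision, workorder, recognise
import cv2,numpy as np
for c in("scene","top"):
    im=vision.grab_frame(c); cv2.imwrite(f"pics/{c}0.png",im[:,:,::-1])
    print(c,{k:np.round(v,4).tolist() for k,v in vision.calibration(c).items()})
    for l in("unit","lever","lever_top","start","tin_mid","glue_mid","offcut_mid","tape_mid"):
        r=recognise(l,c); print(l,[(round(d["p"],2),np.round(d["rect"],1).tolist()) for d in r[:2]])
print({k:np.round(v,4).tolist() for k,v in vision.calibration("wrist").items()})
print(robot.current_tool_pos(),robot.current_eef_rot(),robot.current_time_s())
E
```

```text
pics
scene {'mtx': [[385.0467, 0.0, 250.3553], [0.0, 385.0467, 186.7434], [0.0, 0.0, 1.0]], 'k1': -0.1247, 'extrinsics': [[0.8004, 0.5995, 0.0022, -0.4582], [-0.4742, 0.6307, 0.6142, 0.1643], [0.3668, -0.4927, 0.7891, -1.2154], [0.0, 0.0, 0.0, 1.0]]}
unit [(0.71, [258.6, 162.1, 22.3, 21.9]), (0.66, [269.6, 206.9, 109.4, 114.8])]
lever [(0.58, [275.0, 206.5, 20.0, 16.2])]
lever_top [(0.85, [270.7, 206.0, 19.4, 18.2])]
start [(0.61, [239.6, 213.8, 14.7, 12.1])]
tin_mid [(0.57, [257.9, 160.1, 22.1, 23.9])]
glue_mid [(0.74, [282.6, 136.3, 23.7, 40.6]), (0.67, [241.4, 211.7, 13.1, 14.0])]
offcut_mid [(0.62, [231.3, 289.3, 42.2, 48.4]), (0.35, [275.8, 206.4, 16.3, 17.7])]
tape_mid [(0.92, [214.2, 182.0, 30.4, 30.2])]
top {'mtx': [[354.4653, 0.0, 257.1996], [0.0, 354.4653, 186.1854], [0.0, 0.0, 1.0]], 'k1': 0.0018, 'extrinsics': [[0.0284, -0.999, 0.0338, 0.0236], [0.987, 0.0334, 0.1573, -0.5816], [-0.1582, 0.0289, 0.987, -0.7369], [0.0, 0.0, 0.0, 1.0]]}
unit [(0.61, [248.5, 188.0, 152.7, 121.8]), (0.32, [269.4, 162.6, 13.2, 25.5])]
lever []
lever_top [(0.57, [269.0, 164.3, 14.7, 25.4])]
start [(0.45, [295.7, 192.1, 9.0, 18.9])]
tin_mid [(0.98, [217.8, 219.7, 26.6, 28.7]), (0.15, [268.8, 163.4, 13.2, 25.8])]
glue_mid [(0.95, [144.9, 230.9, 34.5, 27.0]), (0.46, [296.1, 192.4, 9.5, 13.4])]
offcut_mid [(0.71, [347.4, 164.8, 54.0, 27.4])]
tape_mid [(0.86, [249.0, 264.5, 39.0, 42.8]), (0.49, [293.4, 192.0, 13.2, 16.8])]
{'mtx': [[300.0684, 0.0, 251.5028], [0.0, 300.0684, 194.5537], [0.0, 0.0, 1.0]], 'k1': 0.0053, 'T_tool_cam': [[0.0004, 0.9586, 0.2846, 0.0733], [1.0, -0.0001, -0.0013, -0.0004], [-0.0013, 0.2846, -0.9586, -0.1261], [0.0, 0.0, 0.0, 1.0]]}
[ 0.20442966 -0.51061919  0.24832244] [1.79996370e+02 2.14177645e-03 2.18196403e+01] 0.9
```

View pics/scene0.png

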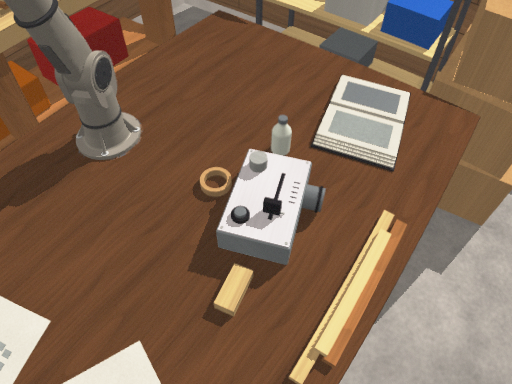

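View pics/top0.png

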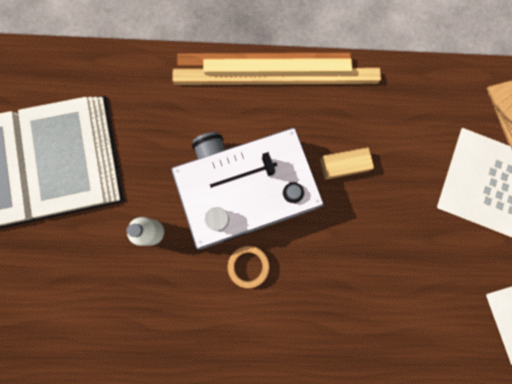

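The scene view shows the box with the button at (240,213), the lever at (272,206) and the tin at (258,160). The top view has the deck corners near (173,167), (294,130), (322,205) and (197,247), the lever at (268,163) and the button at (293,192). Next I'll fit the box pose.

```bash
cat > h.py <<'E'
from station import robot, fingers, vision, workorder, recognise
import cv2,numpy as np
from scipy.optimize import least_squares
from scipy.spatial.transform import Rotation as R
def toolT():
    T=np.eye(4);T[:3,3]=robot.current_tool_pos();T[:3,:3]=R.from_euler('xyz',robot.current_eef_rot(),degrees=True).as_matrix();return T
def ext(c,T=None):
    k=vision.calibration(c)
    return k["extrinsics"] if c!="wrist" else np.linalg.inv(T@np.array(k["T_tool_cam"]))
def proj(c,P,E):
    k=vision.calibration(c);M=np.array(k["mtx"])
    q=(np.c_[P,np.ones(len(P))]@np.array(E).T)[:,:3]
    s=np.c_[q[:,0],-q[:,1]]/-q[:,2:]
    s=s*(1+k["k1"]*(s**2).sum(1,keepdims=True))
    return s*[M[0,0],M[1,1]]+M[:2,2]
def b2w(b,P):
    P=np.atleast_2d(P).astype(float);c,s=np.cos(b[2]),np.sin(b[2])
    return np.c_[b[0]+c*P[:,0]-s*P[:,1],b[1]+s*P[:,0]+c*P[:,1],P[:,2]]
E
python3 - <<'E'
from h import *
C=np.array([[.09,.14,.085],[.09,-.14,.085],[-.09,-.14,.085],[-.09,.14,.085]])
obs={"top":[(173,167),(294,130),(322,205),(197,247)],"scene":[(311,161),(290,247),(220,232),(243,151)]}
def f(b,cs=("top","scene")): return np.concatenate([(proj(c,b2w(b,C),ext(c))-obs[c]).ravel() for c in cs])
for cs in (("top",),("scene",),("top","scene")):
    r=least_squares(f,[.55,0,.3],args=(cs,)); print(cs,r.x,np.degrees(r.x[2]),np.round(r.fun,1))
b=r.x;np.save("b.npy",b)
for n,P in(("start",[-.045,-.085,.1]),("lev0",[.025,-.055,.132]),("lev.02",[.025,-.035,.132]),("tin",[-.05,.09,.12])):
    w=b2w(b,P);print(n,w.round(3),proj("top",w,ext("top")).round(1),proj("scene",w,ext("scene")).round(1))
# glimpse poses
y=np.degrees(b[2])
for yaw in(y,y+90,y-90,y+180):
    for P in([.025,-.10,.25],[.025,0.03,.16],[-.045,-.085,.16],[-.06,-.06,.30]):
        q=robot.inverse_kinematics(b2w(b,P)[0],[180,0,yaw]);print(round(yaw),P,None if q is None else np.round(q))
E
```

```text
('top',) [0.57368188 0.06349027 0.34969109] 20.035823781495974 [-2.6 -0.7  1.9 -2.9  2.4  1.  -1.5  2. ]
('scene',) [0.57629691 0.06281668 0.41218288] 23.616339653661193 [-1.4 -1.6  2.8  1.7 -3.4  1.1  2.  -2.8]
('top', 'scene') [0.57498429 0.06350048 0.37432764] 21.447393912626417 [-3.1  0.6  0.4 -4.6  2.8 -1.5  0.1  2.6  0.1 -0.7 -0.1  2.  -5.3 -1.1
  4.  -3.7]
start [[ 0.564 -0.032  0.1  ]] [[293.7 191.1]] [[239.5 212.9]]
lev0 [[0.618 0.021 0.132]] [[269.4 160.9]] [[271.8 201.5]]
lev.02 [[0.611 0.04  0.132]] [[259.9 164.2]] [[273.8 194.8]]
tin [[0.496 0.129 0.12 ]] [[212.6 221.6]] [[256.5 154.4]]
21 [0.025, -0.1, 0.25] [ 18.  31. -30.  71.  15.  82. -79.]
21 [0.025, 0.03, 0.16] [ 15.  32. -39.  86.  21.  70. -96.]
21 [-0.045, -0.085, 0.16] [ 23.  26. -30.  91.  14.  67. -79.]
21 [-0.06, -0.06, 0.3] [ 24.  18. -32.  81.  10.  83. -77.]
111 [0.025, -0.1, 0.25] [ 24.  33. -41.  70.  21.  84.   7.]
111 [0.025, 0.03, 0.16] [ 19.  34. -47.  85.  25.  71.  -9.]
111 [-0.045, -0.085, 0.16] [ 30.  29. -41.  91.  20.  68.   7.]
111 [-0.06, -0.06, 0.3] [ 31.  21. -44.  81.  14.  84.   9.]
-69 [0.025, -0.1, 0.25] [   9.   29.  -14.   71.    7.   81. -163.]
-69 [0.025, 0.03, 0.16] [ -51.   40.   64.   88.  -37.   75. -141.]
-69 [-0.045, -0.085, 0.16] [  12.   24.  -14.   91.    6.   65. -162.]
-69 [-0.06, -0.06, 0.3] [  16.   17.  -22.   82.    6.   83. -164.]
201 [0.025, -0.1, 0.25] [ 24.  34. -42.  70.  22.  84.  97.]
201 [0.025, 0.03, 0.16] [ 20.  35. -48.  85.  26.  72.  80.]
201 [-0.045, -0.085, 0.16] [ 31.  29. -42.  91.  21.  68.  96.]
201 [-0.06, -0.06, 0.3] [ 32.  21. -44.  81.  14.  84.  99.]
```

```bash
python3 - <<'E'
from h import *
b=np.load("b.npy");y=np.degrees(b[2])
fingers.gripper_to(0.0,20)
robot.move_to(b2w(b,[0,0.03,.30])[0],[180,0,y+90])
T=toolT();im=vision.grab_frame("wrist");np.save("T1.npy",T);np.save("im1.npy",im)
E=ext("wrist",T)
cv2.imwrite("pics/w1.png",cv2.resize(im,(800,600))[:,:,::-1])
for l in("lever_top","start","tin_mid"):
    print(l,[(round(d["p"],2),np.round(d["rect"],1).tolist()) for d in recognise(l,"wrist")[:2]])
C=[[.09,.14,.085],[.09,-.14,.085],[-.09,-.14,.085],[-.09,.14,.085],[-.045,-.085,.1],[.025,-.075,.085],[.025,.075,.085],[.065,-.011,.085],[.065,.053,.085]]
print(proj("wrist",b2w(b,C),E).round(1).tolist(),robot.current_time_s(),robot.current_finger_gap())
E
```

```text
lever_top [(0.83, [282.0, 245.4, 39.6, 33.5])]
start [(0.85, [211.6, 264.2, 20.9, 23.9])]
tin_mid [(0.94, [206.9, 125.8, 48.2, 47.8])]
[[336.6, 65.7], [319.8, 295.5], [183.1, 295.8], [165.0, 66.1], [214.4, 264.3], [271.2, 251.0], [273.4, 129.2], [305.6, 202.5], [308.4, 148.9]] 4.3583 0.0005470633756531914
```

View pics/w1.png

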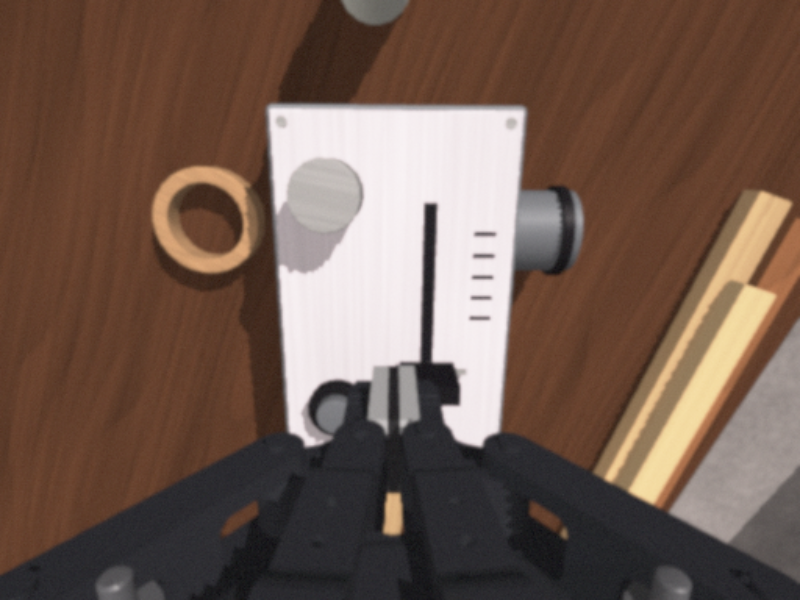

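The wrist view shows the deck's far corners at (268,104) and (525,106) in the enlarged picture. The marks run from (485,234) to (480,318), the slot end is at (431,204), and the lever stands at about (430,383), behind the fingers. I'll refit the pose with these.

```bash
python3 - <<'E'
from h import *
b=np.load("b.npy");E=ext("wrist",np.load("T1.npy"))
P=[[-.09,.14,.085],[.09,.14,.085],[.025,.075,.085]]+[[.065,v,.085] for v in(.053,.037,.021,.005,-.011)]
o=np.array([(268,104),(525,106),(431,204),(485,234),(484,256),(483,277.5),(481,298),(480,318)])*.64
r=least_squares(lambda b:(proj("wrist",b2w(b,P),E)-o).ravel(),b)
print(r.x,np.degrees(r.x[2]),r.fun.round(1).tolist());np.save("b.npy",r.x);b=r.x
print(proj("wrist",b2w(b,[-.045,-.085,.1]),E))
# lever: front-top edge rows for candidate s
for s in(0,.01,.02): print(s,[proj("wrist",b2w(b,[.025+dx,-.055+s+.007,z]),E).round(1).tolist()[0] for dx,z in((-.021,.132),(.021,.132),(.021,.088))],proj("top",b2w(b,[.025,-.055+s,.132]),ext("top")).round(1),proj("scene",b2w(b,[.025,-.055+s,.125]),ext("scene")).round(1))
y=np.degrees(b[2])
for q in([.025,-.1,.18],[.025,-.1,.12],[.025,.02,.12],[-.045,-.085,.13]):
  j=robot.inverse_kinematics(b2w(b,q)[0],[180,0,y+90]);print(None if j is None else np.round(j))
E
```

```text
[0.57744353 0.06326646 0.36767015] 21.06594787900775 [-3.5, 0.1, 3.4, -0.4, -0.0, -0.2, 0.1, 0.5, -0.1, 0.3, -0.3, 0.1, 0.2, 0.2, 0.1, 0.2]
[[215.73798524 264.93787211]]
0 [[256.7, 249.8], [295.5, 249.9], [290.4, 233.2]] [[269.6 159.8]] [[272.3 203.8]]
0.01 [[256.8, 241.3], [295.9, 241.5], [290.8, 225.6]] [[264.9 161.4]] [[273.3 200.5]]
0.02 [[256.8, 232.7], [296.4, 232.9], [291.1, 217.9]] [[260.2 163. ]] [[274.3 197.2]]
[ 27.  37. -45.  76.  26.  77.   3.]
[ 26.  40. -43.  81.  28.  70.   2.]
[ 19.  37. -45.  87.  27.  67. -10.]
[ 33.  32. -45.  92.  25.  66.   3.]
```

```bash
python3 - <<'E'
from h import *
b=np.load("b.npy");y=np.degrees(b[2]);o=[180,0,y+90];u=b2w([0,0,b[2]],[0,1,0])[0]
W=lambda yy,z:b2w(b,[.025,yy,z])[0]
robot.move_to(W(-.105,.21),o)
print(robot.line_to(W(-.105,.121),velocity=.1,f_stop=6))
f0=robot.current_contact_force()@u
print(robot.line_to(W(-.045,.121),velocity=.06,f_stop=10),robot.current_time_s())
yy=-.045
while yy<-.0135:
    yy+=.0015
    robot.line_to(W(yy,.121),velocity=.03)
    p=(robot.current_tool_pos()-W(0,.121))@u
    print(round(yy*1e3,1),round(p*1e3,1),round(robot.current_contact_force()@u-f0,2))
print(robot.current_time_s())
im=vision.grab_frame("top");cv2.imwrite("pics/t2.png",cv2.resize(im[110:260,160:360],(800,600),interpolation=cv2.INTER_CUBIC)[:,:,::-1])
E
```

```text
False
False 7.25
-43.5 -44.0 -0.76
-42.0 -43.6 -2.47
-40.5 -43.1 -5.57
-39.0 -41.1 -5.07
-37.5 -36.0 -0.8
-36.0 -33.9 0.19
-34.5 -33.8 -0.07
-33.0 -32.8 -0.81
-31.5 -31.3 -0.44
-30.0 -29.8 -1.23
-28.5 -28.3 0.26
-27.0 -27.7 -1.07
-25.5 -27.4 -5.73
-24.0 -26.1 -5.68
-22.5 -22.8 -2.59
-21.0 -18.7 0.78
-19.5 -18.2 -0.09
-18.0 -17.6 -0.45
-16.5 -16.3 0.27
-15.0 -14.8 0.31
-13.5 -13.3 0.6
12.5
```

View pics/t2.png

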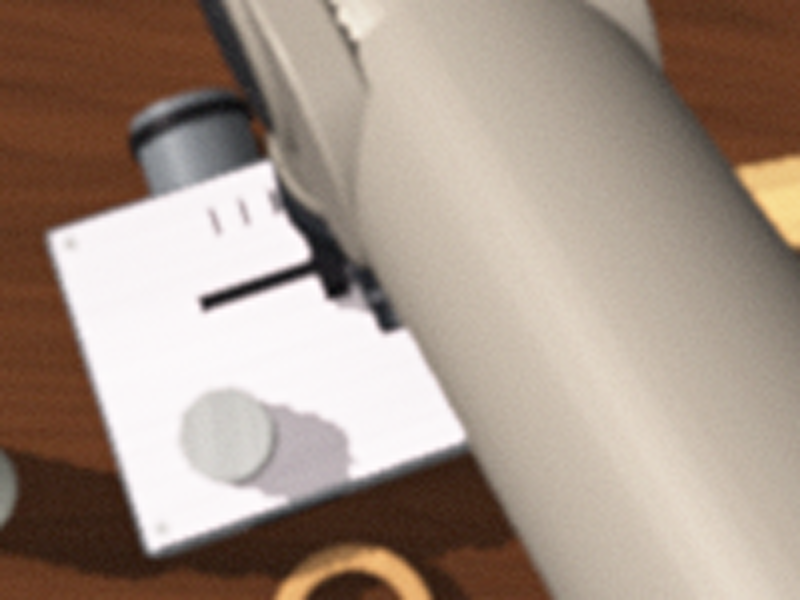

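The lever shows at about (335,270) in the enlarged top view. The force profile shows two clicks passed, with the humps at TCP y of about -40 and -24.5 mm. The third should come near -8 mm.

```bash
python3 - <<'E'
from h import *
b=np.load("b.npy");y=np.degrees(b[2]);o=[180,0,y+90];u=b2w([0,0,b[2]],[0,1,0])[0]
W=lambda yy,z:b2w(b,[.025,yy,z])[0]
yy=-.0135;pk=0
while yy<-.004:
    yy+=.001
    robot.line_to(W(yy,.121),velocity=.025)
    p=(robot.current_tool_pos()-W(0,.121))@u;f=robot.current_contact_force()@u
    print(round(yy*1e3,1),round(p*1e3,1),round(f,2));pk=min(pk,f)
    if pk<-3.5 and p>-.0065 and f>-1.8: break
robot.line_to(W(yy-.025,.121),velocity=.08)
robot.line_to(W(yy-.025,.22),velocity=.15)
robot.move_to(W(.03,.30),o)
T=toolT();im=vision.grab_frame("wrist");np.save("T3.npy",T);E=ext("wrist",T)
cv2.imwrite("pics/w3.png",cv2.resize(im,(800,600))[:,:,::-1])
for s in(.06,.076,.092): print(s,[(proj("wrist",b2w(b,[.025+dx,-.055+s+dy,z]),E)/.64).round(0).tolist()[0] for dx,dy,z in((-.021,.007,.132),(.021,.007,.132),(.021,.007,.088),(0.021,-.007,.132))])
print([(round(d["p"],2),(np.array(d["rect"])/.64).round(1).tolist()) for d in recognise("start","wrist")[:2]],(proj("wrist",b2w(b,[-.045,-.085,.1]),E)/.64).round(1))
print(robot.current_time_s())
E
```

```text
-12.5 -12.4 -0.64
-11.5 -11.8 -1.39
-10.5 -11.7 -2.62
-9.5 -11.4 -5.87
-8.5 -11.0 -6.68
-7.5 -9.4 -5.58
-6.5 -6.4 -2.26
-5.5 -3.6 0.03
0.06 [[360.0, 310.0], [424.0, 310.0], [420.0, 292.0], [423.0, 330.0]]
0.076 [[359.0, 286.0], [424.0, 286.0], [420.0, 271.0], [424.0, 307.0]]
0.092 [[359.0, 262.0], [425.0, 262.0], [421.0, 250.0], [424.0, 283.0]]
[(0.81, [297.0, 418.3, 44.5, 38.4])] [[301.9 415.7]]
16.4083
```

View pics/w3.png

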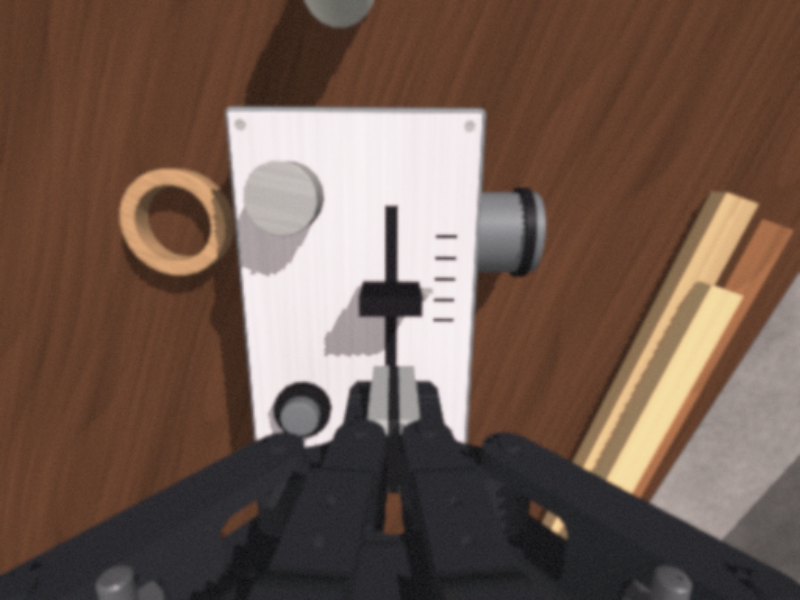

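The lever shows at rows 281–317, columns 360–422, between the rows predicted for clicks 2 and 3. Before I trust that, I'll check the model against the marks, at rows 236–320, with the arm settled.

```bash
python3 - <<'E'
from h import *
b=np.load("b.npy")
M=[[.065,v,.085] for v in(.053,.037,.021,.005,-.011)]+[[-.045,-.085,.1]]
print("marks then",(proj("wrist",b2w(b,M),ext("wrist",np.load("T3.npy")))/.64).round(0).tolist())
print("s=0 then",[(proj("wrist",b2w(b,[.046,-.055+dy,z]),ext("wrist",np.load("T1.npy")))/.64).round(0).tolist() for dy,z in((.007,.132),(.007,.088),(-.007,.132))])
robot.pause(.3)
T=toolT();im=vision.grab_frame("wrist");E=ext("wrist",T);np.save("T4.npy",T)
cv2.imwrite("pics/w4.png",cv2.resize(im[110:300,160:340],(720,760),interpolation=cv2.INTER_CUBIC)[:600,:,::-1])
c=lambda P:((proj("wrist",b2w(b,P),E)-[160,110])*4).round(0).tolist()
print("marks",c(M))
for s in(.06,.068,.076,.084): print(s,c([[.046,-.055+s+.007,.132],[.046,-.055+s+.007,.088],[.046,-.055+s-.007,.132]]))
print(np.load("T3.npy")[:3,3],T[:3,3])
print(robot.current_time_s())
E
```

```text
marks then [[447.0, 237.0], [446.0, 258.0], [445.0, 279.0], [445.0, 300.0], [444.0, 320.0], [302.0, 416.0]]
s=0 then [[[462.0, 391.0]], [[454.0, 364.0]], [[461.0, 409.0]]]
marks [[506.0, 161.0], [504.0, 216.0], [502.0, 271.0], [501.0, 324.0], [499.0, 375.0], [135.0, 622.0]]
0.06 [[447.0, 348.0], [437.0, 303.0], [446.0, 400.0]]
0.068 [[447.0, 318.0], [438.0, 277.0], [446.0, 370.0]]
0.076 [[448.0, 287.0], [438.0, 249.0], [447.0, 340.0]]
0.084 [[449.0, 256.0], [439.0, 222.0], [448.0, 310.0]]
[0.58961202 0.10101825 0.29987288] [0.58994963 0.09939905 0.29909559]
16.7583
```

View pics/w4.png

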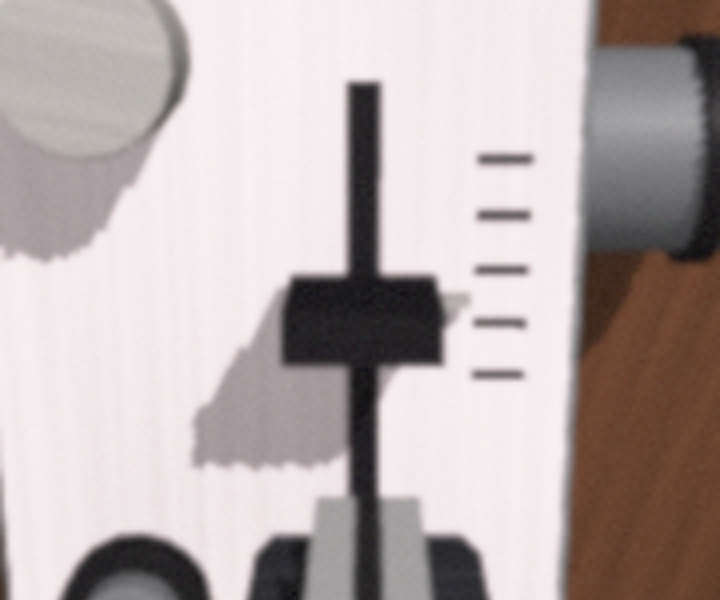

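The marks match the model within 2 px. The lever's edges, at rows 275 and 365, put it at about 0.069 m. It is balanced on the third hump and not yet in the click, so it needs another 5 mm or so.

```bash
python3 - <<'E'
from h import *
b=np.load("b.npy");y=np.degrees(b[2]);o=[180,0,y+90];u=b2w([0,0,b[2]],[0,1,0])[0]
W=lambda yy,z:b2w(b,[.025,yy,z])[0]
robot.move_to(W(-.032,.21),o)
robot.line_to(W(-.032,.121),velocity=.1,f_stop=6)
robot.pause(.1);f0=robot.current_contact_force()@u
robot.line_to(W(-.008,.121),velocity=.05)
yy=-.008
while yy<.0009:
    yy+=.001
    robot.line_to(W(yy,.121),velocity=.025);robot.pause(.05)
    p=(robot.current_tool_pos()-W(0,.121))@u;f=robot.current_contact_force()@u-f0
    print(round(yy*1e3,1),round(p*1e3,1),round(f,2))
    if p>0 and f<-2.5: break
robot.line_to(W(yy-.025,.121),velocity=.08)
robot.line_to(W(yy-.025,.22),velocity=.15)
robot.move_to(W(.03,.30),o);robot.pause(.3)
T=toolT();im=vision.grab_frame("wrist");E=ext("wrist",T)
cv2.imwrite("pics/w5.png",cv2.resize(im[110:260,160:340],(720,600),interpolation=cv2.INTER_CUBIC)[:,:,::-1])
c=lambda P:((proj("wrist",b2w(b,P),E)-[160,110])*4).round(0).tolist()
print("marks",c([[.065,.053,.085],[.065,-.011,.085]]))
for s in(.068,.076,.084): print(s,c([[.046,-.055+s+.007,.132],[.046,-.055+s+.007,.088],[.046,-.055+s-.007,.132]]))
print(robot.current_time_s())
E
```

```text
-7.0 -7.3 -0.32
-6.0 -6.0 0.09
-5.0 -4.9 -0.01
-4.0 -3.9 0.45
-3.0 -2.9 0.6
-2.0 -1.9 -0.2
-1.0 -0.9 -0.5
0.0 0.0 -0.23
1.0 1.1 -0.16
marks [[508.0, 159.0], [501.0, 374.0]]
0.068 [[450.0, 317.0], [440.0, 276.0], [449.0, 369.0]]
0.076 [[450.0, 286.0], [440.0, 248.0], [449.0, 339.0]]
0.084 [[451.0, 255.0], [441.0, 221.0], [450.0, 309.0]]
23.85
```

View pics/w5.png

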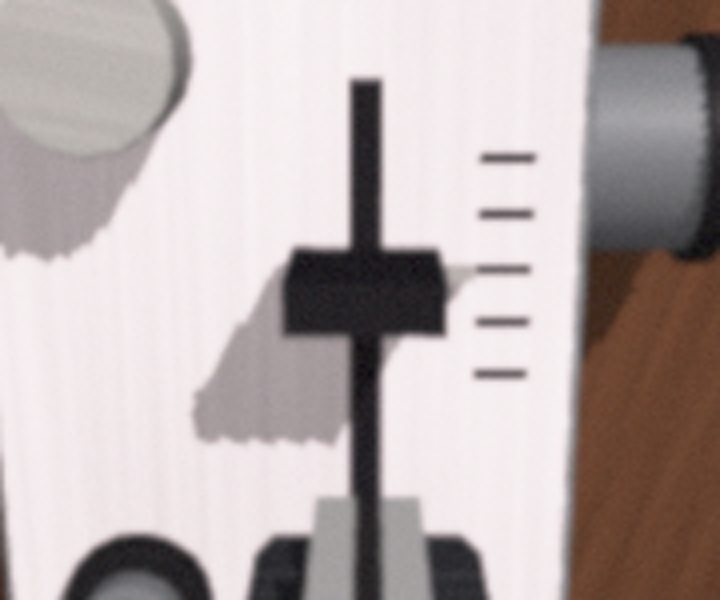

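The lever's edges, at rows 249 and 335, match 0.076 m, the third click. Now the button.

```bash
python3 - <<'E'
from h import *
b=np.load("b.npy");y=np.degrees(b[2]);o=[180,0,y+90]
W=lambda z:b2w(b,[-.046,-.085,z])[0]
robot.move_to(W(.19),o)
robot.line_to(W(.145),velocity=.1,f_stop=6);robot.pause(.1)
f0=robot.current_contact_force()[2];z=.145
while z>.103:
    z-=.001
    robot.line_to(W(z),velocity=.025)
    f=robot.current_contact_force()[2]-f0;p=robot.current_tool_pos()[2]
    if abs(f)>.8: print(round(z,4),round(p,4),round(f,2))
    if abs(f)>14: break
robot.pause(.2);print(robot.current_tool_pos()[2],robot.current_contact_force()[2]-f0)
robot.line_to(W(.20),velocity=.1)
print(robot.current_time_s())
E
```

```text
0.144 0.1443 1.36
0.14 0.1399 1.11
0.139 0.1389 0.86
0.138 0.1379 1.16
0.137 0.1369 0.82
0.136 0.1359 0.98
0.135 0.1349 0.82
0.132 0.1319 1.27
0.131 0.1309 1.04
0.128 0.1279 1.23
0.125 0.1249 1.18
0.124 0.1242 2.45
0.123 0.1232 2.38
0.122 0.1222 2.7
0.121 0.1212 4.21
0.12 0.1201 5.1
0.119 0.1192 5.03
0.118 0.1182 5.33
0.117 0.1181 10.58
0.116 0.118 14.48
0.11801969804025694 14.277499670507872
33.725
```

The button travelled about 6 mm to a hard stop. I'll retreat, check the lever and bystanders, then hand in.

```bash
python3 - <<'E'
from h import *
b=np.load("b.npy");y=np.degrees(b[2])
robot.move_to(b2w(b,[0,.03,.30])[0],[180,0,y+90]);robot.pause(.3)
T=toolT();im=vision.grab_frame("wrist");E=ext("wrist",T)
cv2.imwrite("pics/w6.png",cv2.resize(im,(800,600))[:,:,::-1])
print([(proj("wrist",b2w(b,[.046,-.055+.076+dy,z]),E)/.64).round(0).tolist() for dy,z in((.007,.088),(-.007,.132))],robot.current_time_s())
E
```

```text
[[[456.0, 268.0]], [[464.0, 303.0]]] 34.7583
```

View pics/w6.png

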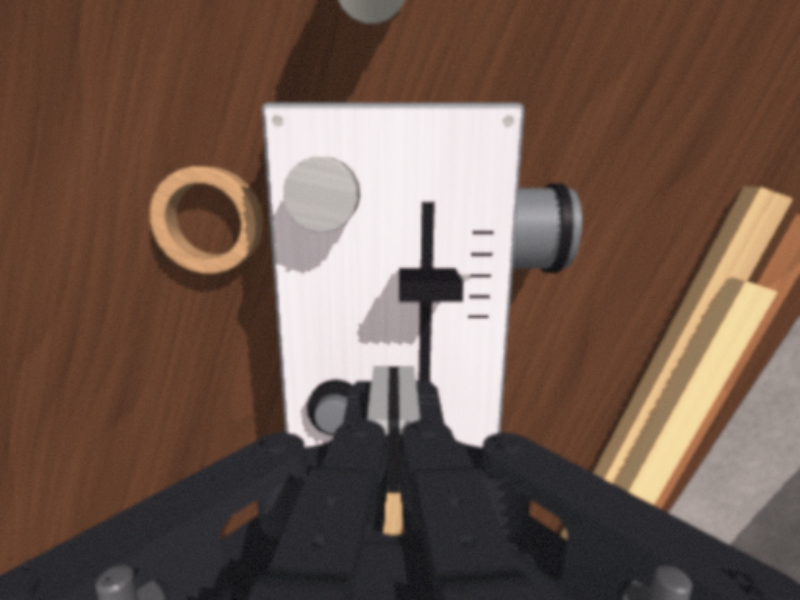

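The lever is still in the third click, with its edges at rows 268–302 as predicted. The tin at (320,193) and the ring at (205,220) haven't moved, and the bottle is still at the top edge of the picture. The button is up.

```bash
python3 -c "
from station import workorder
print(workorder.close_job())"
```

```text
the job is handed in; nothing more can be done
None
```

The job is handed in at about 35 s on the robot's clock: the lever rests in the third click, the start button was pressed fully down and came back up, and I saw no bystander move (the offcut was not in the last picture, but the arm never went near it).

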